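Seat the stitching template on the punching jig's dowels

ROBOT

A 6-joint arm with a two-finger parallel gripper is mounted at the origin on the work surface. World frame = base frame: x ahead of the robot, y to its left, z up, the work surface at z = 0. Lengths are in m, angles in rad, forces in N, time in s.
With the tool pointing down it reaches from about 0.375 to 0.9 m from the base axis. Payload 3.1 kg.
Tool frame: the origin (TCP) lies midway between the tips of the shut fingers; the grasp point (between the pads) lies 19 mm behind it; z points along the fingers, y is the direction in which the jaws open and shut (so a half turn about z gives the same grasp; the last joint's range is limited). The gripper opens to 85 mm and grips with 20 to 120 N. Pads are 22 mm wide; open, the fingers measure 114 mm over their backs; the gripper's body (76 mm by 85 mm) begins 54 mm behind the grasp point. The pads swing forward as they close: fully open they stand 13 mm farther back than shut.
Start: joints at [1.109, 0.527, 1.433, -0, 1.181, -0.178], TCP at [0.174, 0.6, 0.231] pointing down, gripper open.
Joint ranges: [-3.08, 3.08], [-0.75, 2.2], [0.22, 2.44], [-1.43, 4.57], [0, 2.65], [-2.85, 2.85]. Speed limits (rad/s): [2.79, 2.79, 3.14, 3.14, 3.14, 3.14].

INTERFACE

Orientations are given as a unit quaternion [x, y, z, w].
In Python, from station import manip gives the robot as it stands.
- The arm moves only by the tool play_rows, never from a script. Its argument "increments" is a list of rows, each a list of 3 entries, a list of its own where there are three numbers: the shift along the tool's x, y, z in m, then the turn, a rotation vector about the tool's x, y, z in rad, then the opening, from 0 (shut) to 1 (fully open). A call has 1 to 10 rows; each row is the pose to reach, as a shift and turn from the pose commanded when the call began, along the tool's axes at that moment; what a row does not reach only later rows make up. A row lasts 1/10 s, in which the tool goes at most 50 mm and 8.59 degrees, less where a joint would pass 70% of its speed; a pose out of reach is approached as far as the arm can. A call with a gripper value outside its range is refused whole. The fingers move at their own pace and stop on an object; "force" is the grip in N (left out, the last holds). Time passes only in rows, so rows that repeat a pose let the fingers close. It gives the time, the measured TCP pose, the force and the opening at its end, in the units of the state.
- manip.sense(): the state, without advancing time (a new reading comes with each control period).
- manip.snapshot(name): name is "scene" or "top"; returns (picture, depth): 400x640x3 uint8, red, green, blue; 400x640 float32, m along the optical axis (not along the pixel's ray), 0 where there is no reading.
- manip.camera_model(name): a dict with "camera_matrix" (3x3 intrinsics, pixels), "dist" ([k1, k2, p1, p2, k3] as OpenCV has them; the pictures are not rectified), "R" (3x3) and "t" (3): a world point X has camera coordinates R X + t. Camera axes: x right, y down, z forward; pixel columns grow to the right and rows downward; lengths in m; the calibration is good to about 2 mm. A picture is of the moment at which its call begins. camera_model takes no time and is no camera call.
- manip.sign_off(): hands the job in, once; it reports no verdict.
Trained networks look in the newest picture that a camera, given by its name, has taken for a name from the list of things; names that differ only in an ending like _2 or _b are one class to them, and where a whole thing is asked for, a point or a joint stands for the part that bears it (a point fixed in the world has none). Each returns a list of dicts, best first, with "p" (0 to 1); they miss things now and then, are a little off and sometimes report something else, mostly with a low value. They report only what shows in the picture. A call takes as long as a camera call. They do not tell look-alikes from the thing itself.
- manip.regions_of(camera, thing): "region" (400x640 bool, what is visible of it) and "rect" ([left, top, width, height] in pixels, round what is visible of it).
The state is a dict: "t": time; "q": joint angles; "qd": joint speeds; "tau": joint torques, N m; "tcp_pos": TCP position; "tool_rot": TCP orientation; "force": force on the tool from outside, world axes, zero at the start; "ft_torque": the same for the moment, N m; "finger_gap": opening from 0.0 (shut) to 1.0 (fully open).
Only numpy, scipy, OpenCV 4.12 (cv2) and the standard library are available. Lean on these libraries where they do the work, as an engineer would, in place of code of your own. Each camera call takes 0.05 s, during which the arm holds its last target.

TASK

Get the punching jig ready for the next strap: take the blue stitching template by its wooden grip bar and lower it gently onto the jig so that both steel dowels come up through its two holes and it lies flat on the board. Then let go of it; either way round is fine. Leave the orange template, which belongs to another jig, where it lies.

Things in the scene. Friction and masses are not known exactly. Their poses are not given: they have to be found in the camera images.
- blue_template: The template to seat: loose blue acrylic plate 200 x 90 x 10 mm, 0.2-0.35 kg, lying flat. Origin: centre of its underside; x along its length, y across, z up. Two round through holes, 25 mm in diameter, at x = +-75 mm, y = 0. In the middle stands a wooden grip bar, 60 mm along x, 20 mm along y, from 10 to 50 mm above the underside: pinch it across its 20 mm. The same after a half turn about z.
- jig: Fixed punching jig: dark hardwood board 240 x 140 x 20 mm, white pad flush in its top. Origin: centre of its underside; x along its length, z up. The plate seats on the board's top, 20 mm above the origin. Two upright steel dowels at x = +-75 mm, y = 0 rise 32 mm above the top: 20 mm in diameter for the lowest 12 mm, then tapering to a 6 mm tip that draws a plate a few mm off-centre into place.
- orange_template: A template of another jig, to be left alone: orange acrylic plate 150 x 90 mm, 10 mm thick, loose, with the same grip bar, its two 25 mm holes only 100 mm apart, so that it cannot fit this jig. Origin: centre of its underside; x along its length, z up.
Mind the look-alikes: they are no part of the job. There is more than one size of the blue_template; the one meant has the size given above.

How it is judged:
By the outcome, as a careful person would: the job done as asked, in the order asked, and still so for the second after the job is handed in, with the robot touching nothing.
It also fails if it takes over 38 s, if anything falls off the work surface, if the arm or the gripper's body presses on something with over 40 N, if the wrist force passes 120 N, or if a joint passes its speed limit or range.

## Working session

There is one attempt and no reset: what is moved stays moved. The work goes in short steps, Python scripts to look and compute and a tool call to move; the robot and the scene stay as the last step left them, time stands still between calls to the robot, and variables do not carry over. Pictures are saved under pics/ and viewed, and the job is handed in when it is done.

Besides the shell and the picture viewer there is one more tool, called after "Request:" in YAML: its name, and indented under it one key for each argument. play_rows: Moves the arm, as the interface text tells. Its arguments: {"type":"object","properties":{"increments":{"type":"array"},"force":{"type":"number"}},"required":["increments"]}

```bash
mkdir -p pics; ls
cat > h.py <<'E'
import numpy as np, cv2
from station import manip
def snap(n,tag):
    p,d=manip.snapshot(n); np.save(f'{tag}_{n}_rgb.npy',p); np.save(f'{tag}_{n}_d.npy',d)
    cv2.imwrite(f'pics/{tag}_{n}.png',p[:,:,::-1]); return p,d
def cloud(n,d):
    m=manip.camera_model(n); K=np.array(m['camera_matrix'],float); dist=np.array(m['dist'],float); R=np.array(m['R']); t=np.array(m['t'])
    v,u=np.mgrid[0:400,0:640]
    pts=cv2.undistortPoints(np.stack([u.ravel(),v.ravel()],1).astype(np.float64).reshape(-1,1,2),K,dist).reshape(-1,2)
    z=d.ravel(); c=np.c_[pts*z[:,None],z]
    w=(c-t)@R; w[z==0]=np.nan
    return w.reshape(400,640,3)
E
python3 - <<'E'
from h import *
for n in('scene','top'):
    snap(n,'a')
print(manip.sense())
E
```

```text
pics
{'t': 0.1, 'q': array([ 1.10954288e+00,  5.28414054e-01,  1.43382402e+00,  3.94127785e-06,
        1.18135513e+00, -1.78515973e-01]), 'qd': array([-0.00091299, -0.00324011, -0.00522521, -0.00052802, -0.00117195,
       -0.00168159]), 'tau': array([-3.85671910e-04, -4.43303812e+01, -1.78585553e+01, -2.46116988e-04,
        3.89794732e-03,  1.92072299e-06]), 'tcp_pos': array([0.17404851, 0.59959144, 0.2303905 ]), 'tool_rot': array([ 1.40899000e-01,  9.90023470e-01, -9.48957010e-04, -3.16272598e-04]), 'force': array([0.04718627, 0.3313073 , 0.14217811]), 'ft_torque': array([0.01211585, 0.01561716, 0.01244554]), 'finger_gap': 0.9986838840857812}
```

View pics/a_scene.png

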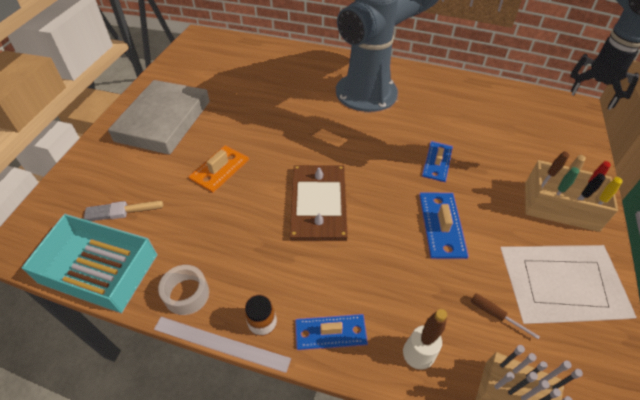

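View pics/a_top.png

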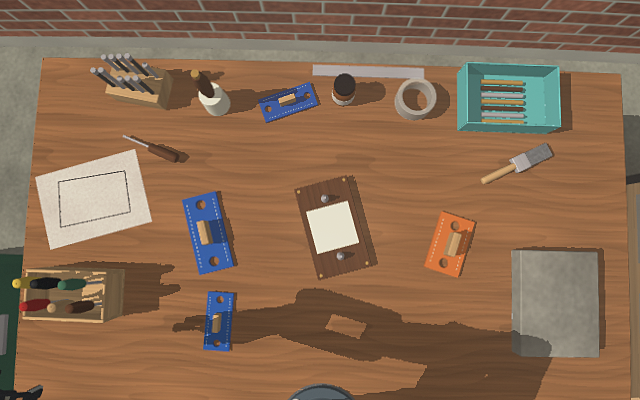

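The top picture shows three blue plates, at (288,102), (209,233) and (220,321). The jig is at (335,228) and the orange plate at (451,244). I'll measure each one next.

```bash
cat > meas.py <<'E'
from h import *
def planeproj(n,uv,z):
    m=manip.camera_model(n); K=np.array(m['camera_matrix'],float); dist=np.array(m['dist'],float); R=np.array(m['R']); t=np.array(m['t'])
    p=cv2.undistortPoints(np.asarray(uv,float).reshape(-1,1,2),K,dist).reshape(-1,2)
    r=np.c_[p,np.ones(len(p))]@R; c=-R.T@t
    return c+r*((z-c[2])/r[:,2])[:,None]
def blue(tag,n,zt=0.010):
    p=np.load(f'{tag}_{n}_rgb.npy'); d=np.load(f'{tag}_{n}_d.npy'); w=cloud(n,d)
    hsv=cv2.cvtColor(p,cv2.COLOR_RGB2HSV)
    m=((hsv[...,0]>103)&(hsv[...,0]<125)&(hsv[...,1]>150)&(hsv[...,2]>40)).astype(np.uint8)
    k,l,st,c=cv2.connectedComponentsWithStats(m)
    for i in range(1,k):
        if st[i,4]<300: continue
        v,u=np.where(l==i); zz=np.nanmedian(w[v,u,2])
        q=planeproj(n,np.c_[u,v],zz)[:,:2]
        r=cv2.minAreaRect((q*1000).astype(np.float32))
        print(n,'px',c[i].round(),'z',zz.round(4),'rect mm',[np.round(x,1) for x in r])
        # holes: non-blue blobs inside filled contour
        cs,h=cv2.findContours((l==i).astype(np.uint8),cv2.RETR_CCOMP,cv2.CHAIN_APPROX_NONE)
        for cc,hh in zip(cs,h[0]):
            if hh[3]>=0 and cv2.contourArea(cc)>15:
                mm=cv2.moments(cc); ce=[mm['m10']/mm['m00'],mm['m01']/mm['m00']]
                print('   inner',np.round(ce,1),mm['m00'],planeproj(n,[ce],zz)[0].round(4))
if __name__=='__main__':
    for n in('scene','top'): blue('a',n)
    p=np.load('a_top_rgb.npy'); d=np.load('a_top_d.npy')
    crop=cv2.resize(p[70:370,170:390],None,fx=2,fy=2,interpolation=cv2.INTER_CUBIC) 
    cv2.imwrite('pics/crop1.png',crop[:,:,::-1])
    for n in('scene','top'):
        w=cloud(n,np.load(f'a_{n}_d.npy')); m=manip.camera_model(n); print(n,'cam',(-np.array(m['R']).T@np.array(m['t'])).round(3), 'tablez',np.nanmedian(w[150:170,560:600,2] if n=='top' else w[100:110,230:250,2]))
E
python3 meas.py
```

```text
scene px [437. 163.] z 0.0093 rect mm [array([261.7, 266.7]), array([ 60.5, 144.4]), np.float64(87.5)]
   inner [434.2 173.7] 35.5 [0.3165 0.2637 0.0093]
   inner [439.1 155.7] 176.5 [0.2403 0.2688 0.0093]
scene px [442. 228.] z 0.0111 rect mm [array([484.7, 304.8]), array([196.7,  87.7]), np.float64(16.3)]
   inner [447.2 248.6] 84.5 [0.5564 0.3252 0.0111]
   inner [461.7 245.7] 34.5 [0.5379 0.3589 0.0111]
   inner [432.8 242.3] 48.5 [0.5483 0.2889 0.0111]
   inner [430.7 230.4] 18.5 [0.5142 0.279  0.0111]
   inner [458.2 230.8] 59.5 [0.4952 0.3464 0.0111]
   inner [429. 222.] 30.0 [0.4893 0.2717 0.0111]
   inner [454.3 213.5] 44.0 [0.443  0.3314 0.0111]
   inner [451.2 201.4] 24.5 [0.4046 0.3197 0.0111]
   inner [443.8 215.5] 482.0 [0.4574 0.3058 0.0111]
   inner [425.6 203.9] 40.5 [0.4332 0.2551 0.0111]
scene px [330. 333.] z 0.0081 rect mm [array([834.3, 111.5]), array([ 63.4, 142.3]), np.float64(21.2)]
   inner [305.2 344.5] 19.5 [0.8767 0.0692 0.0081]
   inner [356.3 340.6] 25.5 [0.8383 0.1683 0.0081]
   inner [304.6 333.4] 80.5 [0.8544 0.0605 0.0081]
   inner [356.2 329.5] 77.
[... 559 characters left out ...]
0 [0.5348 0.3605 0.0104]
   inner [200.8 204.5] 95.0 [0.5539 0.3281 0.0104]
   inner [213.8 202.4] 34.0 [0.5605 0.2945 0.0104]
top px [218. 320.] z 0.0076 rect mm [array([259.9, 269.6]), array([ 64.9, 144.6]), np.float64(87.7)]
   inner [216.5 342.3] 57.5 [0.2059 0.2712 0.0076]
   inner [226.4 339.5] 25.0 [0.2136 0.2463 0.0076]
   inner [206.7 332.1] 19.0 [0.2303 0.2973 0.0076]
   inner [216.1 322.4] 215.0 [0.2554 0.2743 0.0076]
   inner [229.5 303. ] 16.0 [0.3051 0.2424 0.0076]
   inner [209.6 300. ] 20.0 [0.3108 0.2936 0.0076]
   inner [220. 299.] 56.0 [0.3144 0.2671 0.0076]
scene cam [1.162 0.183 0.853] tablez 0.0017756966180275545
top cam [0.474 0.017 1.016] tablez 0.00015448503766821365
```

View pics/crop1.png

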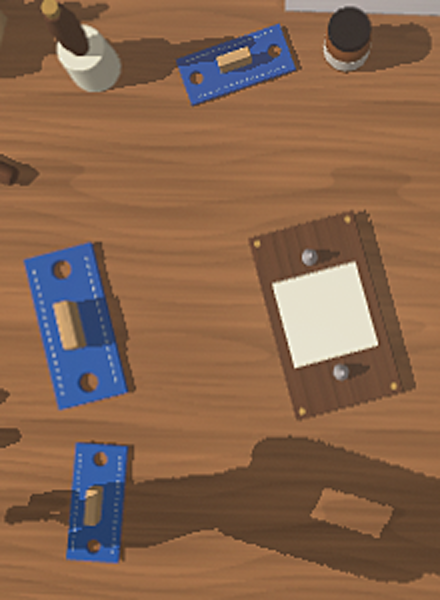

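Of the three blue plates, the one at top (209,233) measures 197 x 89 mm, which matches 200 x 90. The ones at (288,102) and (220,321) measure about 144 x 64 mm, so they are look-alikes. The crop shows the large plate at left centre, beside the jig. Next I'll locate the jig and the grip bar.

```bash
cat > jig.py <<'E'
from meas import *
def run(tag):
  for n in('scene','top'):
    p=np.load(f'{tag}_{n}_rgb.npy'); d=np.load(f'{tag}_{n}_d.npy'); w=cloud(n,d)
    hsv=cv2.cvtColor(p,cv2.COLOR_RGB2HSV)
    roi=np.zeros((400,640),bool)
    if n=='top': roi[165:290,285:385]=1
    else: roi[155:250,280:360]=1
    X=w[...,:2]
    # pad
    m=roi&(hsv[...,1]<60)&(hsv[...,2]>170)&(w[...,2]<0.03); 
    k,l,st,c=cv2.connectedComponentsWithStats(m.astype(np.uint8)); i=1+np.argmax(st[1:,4]); v,u=np.where(l==i)
    r=cv2.minAreaRect((planeproj(n,np.c_[u,v],.020)[:,:2]*1000).astype(np.float32)); print(n,'pad',r, np.nanmedian(w[v,u,2]))
    m=roi&(w[...,2]>0.013)&(w[...,2]<.026)&(hsv[...,0]<25)
    m=cv2.morphologyEx((roi&(np.abs(w[...,2]-.02)<.006)).astype(np.uint8),cv2.MORPH_OPEN,np.ones((3,3)))
    k,l,st,c=cv2.connectedComponentsWithStats(m); i=1+np.argmax(st[1:,4]); v,u=np.where(l==i)
    r=cv2.minAreaRect((planeproj(n,np.c_[u,v],.020)[:,:2]*1000).astype(np.float32)); print(n,'board',r,st[i])
    m=(roi&(w[...,2]>.027)).astype(np.uint8)
    k,l,st,c=cv2.connectedComponentsWithStats(m)
    for i in range(1,k):
        if st[i,4]<5: continue
        P=w[l==i]; print(n,'dowel',c[i].round(1),st[i,4],P.mean(0).round(4),P.max(0).round(4),'top pts',P[P[:,2]>P[:,2].max()-.008].mean(0).round(4))
    # bar
    roi[:]=0
    if n=='top': roi[205:260,180:235]=1
    else: roi[195:245,425:470]=1
    P=w[roi&(w[...,2]>.043)&(w[...,2]<.06)]
    r=cv2.minAreaRect((P[:,:2]*1000).astype(np.float32)); print(n,'bar',r,len(P),P.mean(0).round(4))
run('a')
E
python3 jig.py
python3 - <<'E'
from h import *
a=cv2.imread('pics/a_scene.png')[150:260,280:480]; cv2.imwrite('pics/crop2.png',cv2.resize(a,None,fx=4,fy=4,interpolation=cv2.INTER_CUBIC))
E
```

```text
scene pad ((503.4512634277344, -15.90380859375), (110.60608673095703, 110.51221466064453), 17.124313354492188) 0.021773510794719113
scene board ((506.53131103515625, -15.393852233886719), (243.5458221435547, 139.9407958984375), 16.838102340698242) [ 290  165   58   74 3850]
scene dowel [318.3 173.2] 56 [ 0.4376 -0.0365  0.0399] [ 0.4446 -0.028   0.0538] top pts [ 0.4347 -0.0369  0.0498]
scene dowel [318.3 218.4] 62 [0.5809 0.0073 0.04  ] [0.5868 0.0156 0.0543] top pts [0.5789 0.0058 0.0503]
scene bar ((482.5023498535156, 304.3716125488281), (62.21147537231445, 20.801122665405273), 16.596065521240234) 186 [0.4849 0.3045 0.0502]
top pad ((506.4555969238281, -12.522071838378906), (111.12998962402344, 109.36245727539062), 16.8372745513916) 0.020673336958928694
top board ((505.24200439453125, -12.625709533691406), (239.78651428222656, 139.79063415527344), 16.82229995727539) [ 295  176   76  104 5047]
top dowel [324.4 198.5] 51 [0.5757 0.009  0.0409] [0.5853 0.0177 0.0544] top pts [0.5769 0.0087 0.0503]
top dowel [340.2 256. ] 46 [ 0.434  -0.034   0.0419] [ 0.4412 -0.0261  0.0547] top pts [ 0.4337 -0.0347  0.0507]
top bar ((481.5846252441406, 308.31201171875), (60.38485336303711, 21.029468536376953), 18.304546356201172) 206 [0.481  0.308  0.0499]
```

View pics/crop2.png

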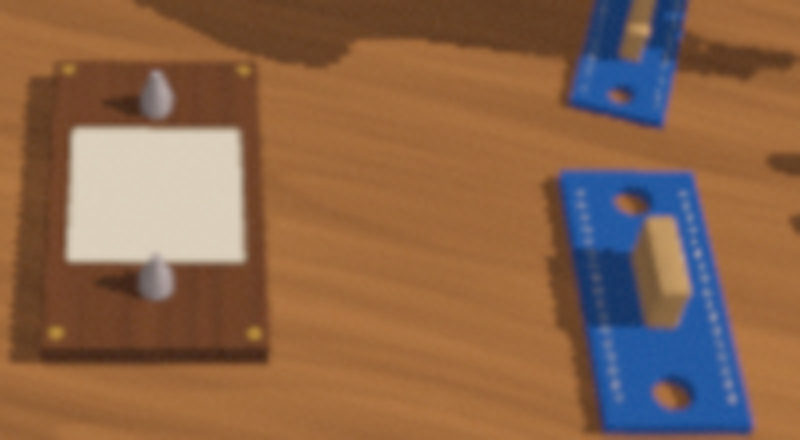

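Both cameras agree on the relation between plate and jig: about (+22.5, -320) mm, with yaws of 16.5° and 16.8°. They differ from each other by about 3 mm in absolute position. Next I'll work out the approach.

```bash
cat > go.py <<'E'
from h import *
import sys
from scipy.spatial.transform import Rotation as Ro
# target x y z yaw(tool y, deg)
x,y,z,yaw=map(float,sys.argv[1:5])
s=manip.sense(); R=Ro.from_quat(s['tool_rot']); a=np.deg2rad(yaw)
ty=np.array([np.cos(a),np.sin(a),0]); tz=np.array([0,0,-1.]); tx=np.cross(ty,tz)
T=Ro.from_matrix(np.c_[tx,ty,tz])
print('t',s['t'],'pos',s['tcp_pos'].round(4),'shift',R.inv().apply(np.array([x,y,z])-s['tcp_pos']).round(4),'rotvec',(R.inv()*T).as_rotvec().round(4),'F',s['force'].round(2),'gap',s['finger_gap'])
E
python3 go.py 0.4835 0.306 0.14 106.5
```

```text
t 0.1 pos [0.174  0.5996 0.2304] shift [-0.3791 -0.1954  0.0906] rotvec [-0.0018 -0.0009 -0.5707] F [0.05 0.33 0.14] gap 0.9986838840857812
```

Request:
play_rows:
  increments:
    - [[-0.02,-0.01,0.0],[0,0,-0.03],1]
    - [[-0.06,-0.03,0.01],[0,0,-0.09],1]
    - [[-0.1,-0.052,0.02],[0,0,-0.15],1]
    - [[-0.14,-0.072,0.03],[0,0,-0.21],1]
    - [[-0.18,-0.093,0.04],[0,0,-0.28],1]
    - [[-0.22,-0.113,0.05],[0,0,-0.34],1]
    - [[-0.26,-0.134,0.06],[0,0,-0.4],1]
    - [[-0.3,-0.155,0.07],[0,0,-0.46],1]
    - [[-0.34,-0.175,0.08],[0,0,-0.52],1]
    - [[-0.379,-0.1954,0.09],[0,0,-0.571],1]
  force: 50

```text
t: 1.1
tcp_pos: [0.4848, 0.3052, 0.1406]
tool_rot: [-0.145, 0.989, -0.0, -0.0]
force: [-0.1, -0.3, -0.1]
finger_gap: 0.997
```

```bash
python3 go.py 0.4835 0.306 0.017 106.5
```

```text
t 1.1 pos [0.4848 0.3052 0.1406] shift [0.001  0.0011 0.1236] rotvec [ 0.     -0.0004  0.0022] F [-0.08 -0.28 -0.13] gap 0.9970081942257938
```

Request:
play_rows:
  increments:
    - [[0,0,0.015],[0,0,0],1]
    - [[0,0,0.035],[0,0,0],1]
    - [[0,0,0.055],[0,0,0],1]
    - [[0,0,0.075],[0,0,0],1]
    - [[0,0,0.09],[0,0,0],1]
    - [[0,0,0.102],[0,0,0],1]
    - [[0,0,0.111],[0,0,0],1]
    - [[0,0,0.118],[0,0,0],1]
    - [[0,0,0.123],[0,0,0],1]
    - [[0,0,0.123],[0,0,0],1]

```text
t: 2.1
tcp_pos: [0.4836, 0.3067, 0.0179]
tool_rot: [-0.144, 0.99, -0.0, -0.0]
force: [0.4, 0.3, 0.7]
finger_gap: 1.003
```

Request:
play_rows:
  increments:
    - [[0,0,0],[0,0,0],0.6]
    - [[0,0,0],[0,0,0],0.45]
    - [[0,0,0],[0,0,0],0.35]
    - [[0,0,0],[0,0,0],0.28]
    - [[0,0,0],[0,0,0],0.2]
    - [[0,0,0],[0,0,0],0.0]
    - [[0,0,0],[0,0,0],0.0]
    - [[0,0,0],[0,0,0],0.0]

```text
t: 2.9
tcp_pos: [0.4841, 0.307, 0.0188]
tool_rot: [-0.144, 0.99, 0.0, 0.0]
force: [-0.7, -0.2, 4.9]
finger_gap: 0.225
```

```bash
python3 go.py 0.4835 0.306 0.017 106.5
```

```text
t 2.9 pos [0.4841 0.307  0.0188] shift [ 0.0009 -0.0008  0.0018] rotvec [0.0002 0.001  0.0002] F [-0.7  -0.18  4.94] gap 0.22468481394015183
```

Request:
play_rows:
  increments:
    - [[0,0,-0.003],[0,0,0],0]
    - [[0,0,-0.01],[0,0,0],0]
    - [[0,0,-0.02],[0,0,0],0]
    - [[0,0,-0.035],[0,0,0],0]
    - [[0,0,-0.05],[0,0,0],0]
    - [[0,0,-0.065],[0,0,0],0]
    - [[0,0,-0.08],[0,0,0],0]
    - [[0,0,-0.09],[0,0,0],0]
    - [[0,0,-0.095],[0,0,0],0]
    - [[0,0,-0.095],[0,0,0],0]

```text
t: 3.9
tcp_pos: [0.4842, 0.3069, 0.1143]
tool_rot: [-0.144, 0.99, 0.0, 0.001]
force: [0.4, -0.7, -3.2]
finger_gap: 0.228
```

```bash
python3 go.py 0.506 -0.014 0.112 106.85
python3 - <<'E'
from h import *
for n in('scene','top'): snap(n,'b')
E
```

```text
t 3.9 pos [0.4842 0.3069 0.1143] shift [ 0.0703 -0.3139  0.0022] rotvec [ 0.0001  0.0018 -0.0058] F [ 0.43 -0.69 -3.22] gap 0.22775785404507765
```

View pics/b_scene.png

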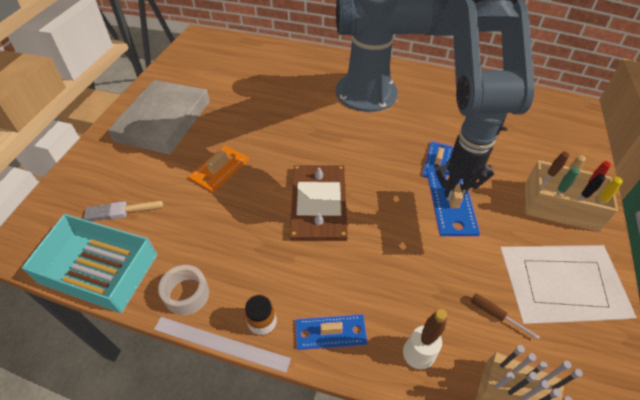

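The plate is held level at about (455,205) in the scene picture, with the look-alikes undisturbed. I'll carry it over the jig.

Request:
play_rows:
  increments:
    - [[0.002,-0.01,0],[0,0,0],0]
    - [[0.008,-0.035,0],[0,0,0],0]
    - [[0.016,-0.072,0],[0,0,0],0]
    - [[0.025,-0.112,0],[0,0,-0.002],0]
    - [[0.034,-0.152,0],[0,0,-0.003],0]
    - [[0.043,-0.192,0],[0,0,-0.004],0]
    - [[0.052,-0.232,0],[0,0,-0.005],0]
    - [[0.06,-0.27,0],[0,0,-0.006],0]
    - [[0.066,-0.298,0],[0,0,-0.006],0]
    - [[0.069,-0.313,0],[0,0,-0.006],0]

```text
t: 5.0
tcp_pos: [0.5065, -0.0158, 0.1129]
tool_rot: [-0.145, 0.989, -0.0, -0.0]
force: [-0.0, 1.3, -4.0]
finger_gap: 0.225
```

Request:
play_rows:
  increments:
    - [[0,0,0.005],[0,0,0],0]
    - [[0,0,0.012],[0,0,0],0]
    - [[0,0,0.017],[0,0,0],0]
    - [[0,0,0.02],[0,0,0],0]
    - [[0,0,0.02],[0,0,0],0]

```text
t: 5.5
tcp_pos: [0.506, -0.0118, 0.0926]
tool_rot: [-0.147, 0.989, 0.0, -0.001]
force: [-0.5, 0.6, -3.7]
finger_gap: 0.226
```

```bash
python3 go.py 0.506 -0.014 0.112 106.85
python3 - <<'E'
from h import *
for n in('scene','top'): snap(n,'c')
a=cv2.imread('pics/c_scene.png')[110:260,250:400]; b=cv2.imread('pics/c_top.png')[150:300,260:410]
cv2.imwrite('pics/crop3.png',cv2.resize(np.hstack([a,b]),(800,400),interpolation=cv2.INTER_CUBIC))
E
```

```text
t 5.5 pos [ 0.506  -0.0118  0.0926] shift [ 0.0006 -0.0021 -0.0194] rotvec [ 0.001  -0.0015  0.0019] F [-0.54  0.65 -3.65] gap 0.22645784070220498
```

View pics/crop3.png

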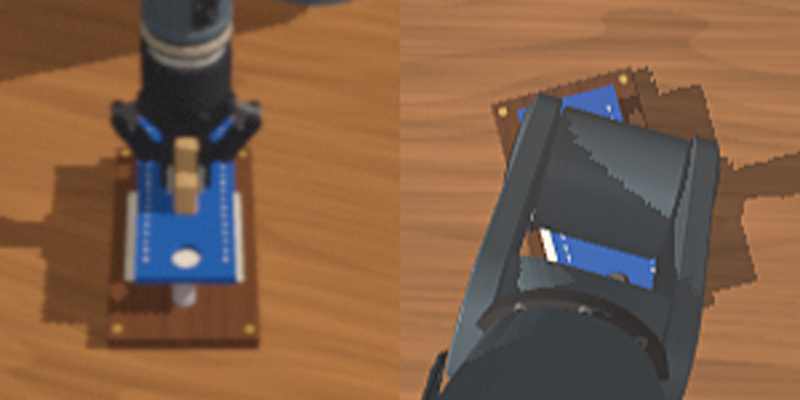

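```bash
cat > hold.py <<'E'
from meas import *
import sys
tag=sys.argv[1]
for n in ('scene','top'):
    p=np.load(f'{tag}_{n}_rgb.npy'); w=cloud(n,np.load(f'{tag}_{n}_d.npy'))
    hsv=cv2.cvtColor(p,cv2.COLOR_RGB2HSV)
    m=((hsv[...,0]>103)&(hsv[...,0]<125)&(hsv[...,1]>150)&(hsv[...,2]>40))
    roi=np.zeros_like(m); 
    if n=='scene': roi[130:260,280:360]=1
    else: roi[165:280,285:385]=1
    m=m&roi; v,u=np.where(m)
    P=w[m]; P=P[np.isfinite(P[:,2])]; A=np.c_[P[:,:2],np.ones(len(P))]
    k=np.abs(P[:,2]-np.median(P[:,2]))<.006
    co=np.linalg.lstsq(A[k],P[k,2],rcond=None)[0]; z=np.median(P[k,2])
    print(n,'plane',co.round(4),'z',z.round(4),'area',m.sum(),'bbox',u.min(),u.max(),v.min(),v.max())
    cs,h=cv2.findContours(m.astype(np.uint8),cv2.RETR_CCOMP,cv2.CHAIN_APPROX_NONE)
    for cc,hh in zip(cs,h[0]):
        if hh[3]>=0 and cv2.contourArea(cc)>25:
            mm=cv2.moments(cc); ce=[mm['m10']/mm['m00'],mm['m01']/mm['m00']]; print('  inner',np.round(ce,1),mm['m00'],planeproj(n,[ce],z)[0].round(4))
    # edges in jig frame (yaw 16.84), relative to origin 0
    q=planeproj(n,np.c_[u,v],z)[:,:2]; a=np.deg2rad(16.84); X=q@[np.cos(a),np.sin(a)]; Y=q@[-np.sin(a),np.cos(a)]
    print('  X max/min',np.percentile(X,[0.3,1,99,99.7]).round(4),'Y',np.percentile(Y,[0.3,1,99,99.7]).round(4))
    for j in ([(.5068,-.0156)] if n=='scene' else [(.5055,-.0128)]):
        print('  jig centre in same frame',np.dot(j,[np.cos(a),np.sin(a)]).round(4),np.dot(j,[-np.sin(a),np.cos(a)]).round(4))
E
python3 hold.py c
```

```text
scene plane [-0.0064 -0.0027  0.0883] z 0.085 area 1115 bbox 301 337 154 215
  inner [319.4 206.4] 97.0 [0.5788 0.0092 0.085 ]
  inner [334.  200.5] 53.5 [0.5513 0.0371 0.085 ]
  inner [304.3 200.9] 51.0 [ 0.5732 -0.03    0.085 ]
  X max/min [0.3859 0.3896 0.5819 0.5819] Y [-0.2025 -0.202  -0.1177 -0.1173]
  jig centre in same frame 0.4805 -0.1618
top plane [-0.0019 -0.0021  0.0855] z 0.0846 area 468 bbox 304 355 182 257
  X max/min [0.3994 0.4015 0.5782 0.5784] Y [-0.201  -0.2005 -0.1144 -0.1137]
  jig centre in same frame 0.4801 -0.1587
```

Request:
play_rows:
  increments:
    - [[0,0,0],[0,0,0],0]
    - [[0,0,0],[0,0,0],0]
    - [[0,0,0],[0,0,0],0]

```text
t: 5.9
tcp_pos: [0.5067, -0.0129, 0.0935]
tool_rot: [-0.147, 0.989, -0.0, 0.0]
force: [0.9, 0.2, -2.2]
finger_gap: 0.224
```

```bash
python3 -c "
from h import *
for n in('scene','top'): snap(n,'d')
"; python3 hold.py d;  python3 go.py 0.506 -0.014 0.112 106.85
```

```text
scene plane [-0.0061 -0.0007  0.0892] z 0.086 area 1139 bbox 301 336 154 215
  inner [318.7 206.3] 94.5 [0.5798 0.0077 0.086 ]
  inner [333.2 199.9] 31.0 [0.551 0.035 0.086]
  inner [304.2 191.2] 67.5 [ 0.5455 -0.0394  0.086 ]
  inner [333.1 185.7] 53.5 [0.5079 0.0227 0.086 ]
  X max/min [0.3865 0.3902 0.5827 0.5827] Y [-0.2033 -0.2027 -0.1185 -0.1176]
  jig centre in same frame 0.4805 -0.1618
top plane [-0.0021  0.0029  0.086 ] z 0.085 area 473 bbox 305 355 182 258
  X max/min [0.3972 0.4003 0.5782 0.5786] Y [-0.2025 -0.2019 -0.1152 -0.1147]
  jig centre in same frame 0.4801 -0.1587
t 6.0 pos [ 0.5067 -0.013   0.0935] shift [ 0.0009 -0.0008 -0.0185] rotvec [-0.0002  0.0003  0.0001] F [ 0.64 -0.78 -2.21] gap 0.2233993573707549
```

```bash
cat > ov.py <<'E'
from h import *
# scene-frame jig (.5068,-.0156), top-frame (.5055,-.0128); overlay plate predicted exactly over the jig centre
zt=.0853
S=8
ims=[]
for n,j,roi in (('scene',(.5068,-.0156),(290,185,350,225)),('top',(.5055,-.0128),(290,170,350,210))):
    p=np.load(f'd_{n}_rgb.npy'); m=manip.camera_model(n); K=np.array(m['camera_matrix'],float); D=np.array(m['dist'],float); rv=cv2.Rodrigues(np.array(m['R'],float))[0]; t=np.array(m['t'],float)
    x0,y0,x1,y1=roi; im=cv2.resize(p[y0:y1,x0:x1],None,fx=S,fy=S,interpolation=cv2.INTER_NEAREST)[:,:,::-1].copy()
    a=np.deg2rad(16.84); R=np.array([[np.cos(a),-np.sin(a)],[np.sin(a),np.cos(a)]])
    def draw(pts,z,col):
        w=np.c_[np.array(pts)@R.T+j,np.full(len(pts),z)]
        q=cv2.projectPoints(w,rv,t,K,D)[0].reshape(-1,2)
        q=((q-[x0,y0]+.5)*S).round().astype(np.int32); cv2.polylines(im,[q.reshape(-1,1,2)],True,col,1)
    th=np.linspace(0,2*np.pi,40,endpoint=False)
    for z,c in((zt,(0,255,255)),(zt-.01,(0,0,255))):
        draw([(-.1,-.045),(.1,-.045),(.1,.045),(-.1,.045)],z,c)
        for s in(1,-1): draw(np.c_[s*.075+.0125*np.cos(th),.0125*np.sin(th)],z,c)
    draw(np.c_[.075+.01*np.cos(th),.01*np.sin(th)],.02,(0,255,0)); draw(np.c_[.075+.003*np.cos(th),.003*np.sin(th)],.052,(0,255,0))
    ims.append(im)
cv2.imwrite('pics/ov_d.png',np.vstack(ims)[:600])
print(ims[0].shape)
E
sed -i 's/np.vstack(ims)\[:600\]/cv2.resize(np.vstack(ims),(450,600),interpolation=cv2.INTER_AREA)/' ov.py; python3 ov.py
```

```text
(320, 480, 3)
```

View pics/ov_d.png

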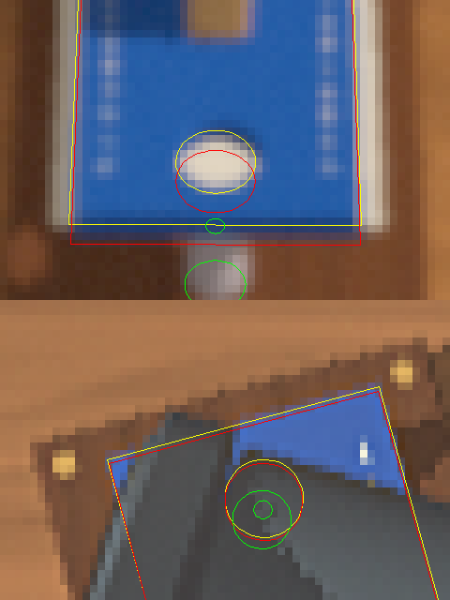

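The overlay shows the plate within about 1 mm of centred over the jig, with the front hole at scene px (318.7,206). I'll descend gently and watch the force.

Request:
play_rows:
  increments:
    - [[-0.001,0,0.004],[0,0,0],0]
    - [[-0.001,0,0.009],[0,0,0],0]
    - [[-0.001,0,0.014],[0,0,0],0]
    - [[-0.001,0,0.018],[0,0,0],0]
    - [[-0.001,0,0.022],[0,0,0],0]
    - [[-0.001,0,0.025],[0,0,0],0]
    - [[-0.001,0,0.028],[0,0,0],0]
    - [[-0.001,0,0.031],[0,0,0],0]
    - [[-0.001,0,0.034],[0,0,0],0]
    - [[-0.001,0,0.035],[0,0,0],0]

```text
t: 7.0
tcp_pos: [0.5074, -0.0126, 0.058]
tool_rot: [-0.147, 0.989, 0.0, -0.0]
force: [-0.4, -0.3, -1.8]
finger_gap: 0.227
```

```bash
python3 -c "
from h import *
for n in('scene','top'): snap(n,'e')
a=cv2.imread('pics/e_scene.png')[130:250,270:370]
cv2.imwrite('pics/crop4.png',cv2.resize(a,(500,600),interpolation=cv2.INTER_CUBIC))
";  python3 go.py 0.506 -0.014 0.039 106.85
```

```text
t 7.1 pos [ 0.5075 -0.0126  0.0582] shift [ 0.0018 -0.0009  0.0192] rotvec [ 0.0001 -0.0002  0.0001] F [-0.68 -0.52 -2.81] gap 0.2246023016224723
```

View pics/crop4.png

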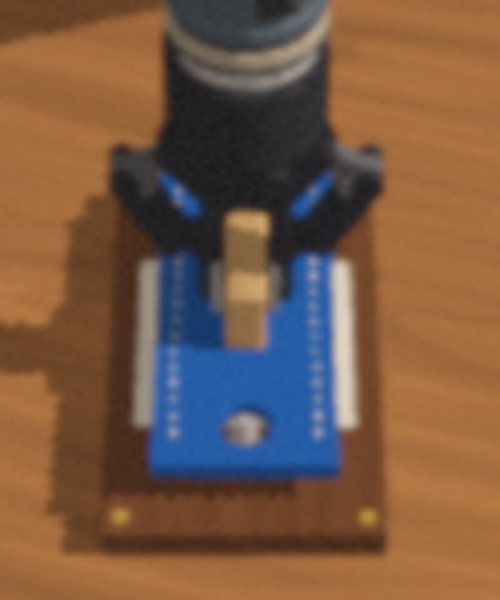

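The dowel shows centred in the front hole (crop at (245,428)) and there is no contact force. I'll continue down.

Request:
play_rows:
  increments:
    - [[0,0,0.003],[0,0,0],0]
    - [[0,0,0.006],[0,0,0],0]
    - [[0,0,0.009],[0,0,0],0]
    - [[0,0,0.011],[0,0,0],0]
    - [[0,0,0.013],[0,0,0],0]
    - [[0,0,0.015],[0,0,0],0]
    - [[0,0,0.016],[0,0,0],0]
    - [[0,0,0.017],[0,0,0],0]
    - [[0,0,0.0175],[0,0,0],0]
    - [[0,0,0.0175],[0,0,0],0]

```text
t: 8.1
tcp_pos: [0.5076, -0.0127, 0.0408]
tool_rot: [-0.147, 0.989, -0.0, 0.0]
force: [-0.2, -0.3, -3.2]
finger_gap: 0.229
```

Request:
play_rows:
  increments:
    - [[0,0,0.0005],[0,0,0],0]
    - [[0,0,0.001],[0,0,0],0]
    - [[0,0,0.0015],[0,0,0],0]
    - [[0,0,0.002],[0,0,0],0]
    - [[0,0,0.002],[0,0,0],0]
    - [[0,0,0.002],[0,0,0],0]

```text
t: 8.7
tcp_pos: [0.5076, -0.0127, 0.0388]
tool_rot: [-0.147, 0.989, -0.0, 0.0]
force: [0.2, -0.1, -2.5]
finger_gap: 0.228
```

Request:
play_rows:
  increments:
    - [[0,0,0.0005],[0,0,0],0]
    - [[0,0,0.001],[0,0,0],0]
    - [[0,0,0.001],[0,0,0],0]
    - [[0,0,0.001],[0,0,0],0]

```text
t: 9.1
tcp_pos: [0.5076, -0.0127, 0.0388]
tool_rot: [-0.147, 0.989, -0.0, 0.0]
force: [-1.2, 0.2, 6.0]
finger_gap: 0.228
```

The plate made contact at TCP z = 0.0388, exactly the expected seated height. I'll open the gripper slowly.

Request:
play_rows:
  increments:
    - [[0,0,0],[0,0,0],0.25]
    - [[0,0,0],[0,0,0],0.3]
    - [[0,0,0],[0,0,0],0.4]
    - [[0,0,0],[0,0,0],0.55]
    - [[0,0,0],[0,0,0],0.7]
    - [[0,0,0],[0,0,0],0.8]
    - [[0,0,0],[0,0,0],0.8]

```text
t: 9.8
tcp_pos: [0.5075, -0.0126, 0.0378]
tool_rot: [-0.147, 0.989, 0.0, -0.0]
force: [-0.2, 0.2, -0.4]
finger_gap: 0.797
```

Request:
play_rows:
  increments:
    - [[0,0,-0.005],[0,0,0],0.8]
    - [[0,0,-0.015],[0,0,0],0.8]
    - [[0,0,-0.03],[0,0,0],0.8]
    - [[0,0,-0.05],[0,0,0],0.8]
    - [[0,0,-0.07],[0,0,0],0.8]
    - [[0,0,-0.095],[0,0,0],0.8]
    - [[0,0,-0.12],[0,0,0],0.8]
    - [[0,0,-0.145],[0,0,0],0.8]
    - [[0,0,-0.16],[0,0,0],0.8]
    - [[0,0,-0.165],[0,0,0],0.8]

```text
t: 10.8
tcp_pos: [0.5085, -0.0128, 0.2054]
tool_rot: [-0.147, 0.989, -0.001, 0.002]
force: [0.3, -0.7, -0.7]
finger_gap: 0.8
```

Request:
play_rows:
  increments:
    - [[-0.01,0.03,0],[0,0,0],0.8]
    - [[-0.02,0.07,0],[0,0,0],0.8]
    - [[-0.03,0.11,0],[0,0,0],0.8]
    - [[-0.04,0.15,0],[0,0,0],0.8]
    - [[-0.05,0.19,0],[0,0,0],0.8]
    - [[-0.055,0.22,0],[0,0,0],0.8]
    - [[-0.06,0.23,0],[0,0,0],0.8]
    - [[-0.06,0.23,0],[0,0,0],0.8]

```text
t: 11.6
tcp_pos: [0.4981, 0.2259, 0.2025]
tool_rot: [-0.148, 0.989, -0.0, -0.0]
force: [0.7, -1.1, 0.7]
finger_gap: 0.804
```

```bash
python3 - <<'E'
from h import *
for n in('scene','top'): snap(n,'f')
a=cv2.imread('pics/f_scene.png')[150:260,270:370]; b=cv2.imread('pics/f_top.png')[170:290,280:390]
cv2.imwrite('pics/crop5.png',np.hstack([cv2.resize(a,(400,440),interpolation=cv2.INTER_CUBIC),cv2.resize(b,(400,440),interpolation=cv2.INTER_CUBIC)]))
E
python3 hold.py f; python3 go.py .5 0 .2 106.8
```

```text
scene plane [-0.0027 -0.0008  0.0326] z 0.0313 area 1401 bbox 301 336 168 228
  inner [318.7 218.5] 110.5 [0.5747 0.0063 0.0313]
  inner [304.3 212.7] 38.0 [ 0.5681 -0.033   0.0313]
  inner [332.1 183.9] 51.0 [0.4559 0.007  0.0313]
  inner [305.2 179.6] 49.0 [ 0.4622 -0.0651  0.0313]
  X max/min [0.381  0.3813 0.5805 0.5806] Y [-0.205  -0.2036 -0.1193 -0.1179]
  jig centre in same frame 0.4805 -0.1618
top plane [0.0022 0.0013 0.0292] z 0.0303 area 1259 bbox 306 359 185 268
  inner [341.7 255.2] 148.0 [ 0.4356 -0.0383  0.0303]
  inner [322.4 244.1] 36.0 [0.4618 0.0107 0.0303]
  inner [322.7 196.4] 330.0 [0.582  0.0134 0.0303]
  X max/min [0.3836 0.3843 0.5788 0.5795] Y [-0.2023 -0.2018 -0.115  -0.1146]
  jig centre in same frame 0.4801 -0.1587
t 11.7 pos [0.4982 0.224  0.2026] shift [ 0.0633 -0.2149  0.0028] rotvec [-0.0007 -0.0009  0.001 ] F [-0.81  0.26  1.04] gap 0.7990600066466238
```

View pics/crop5.png

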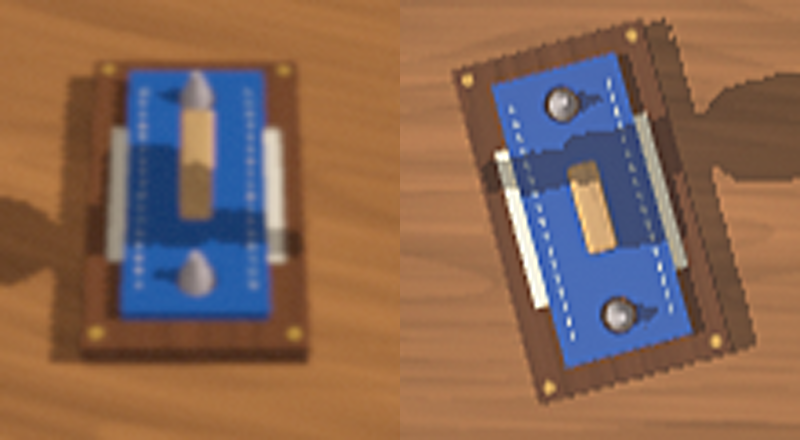

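View pics/f_top.png

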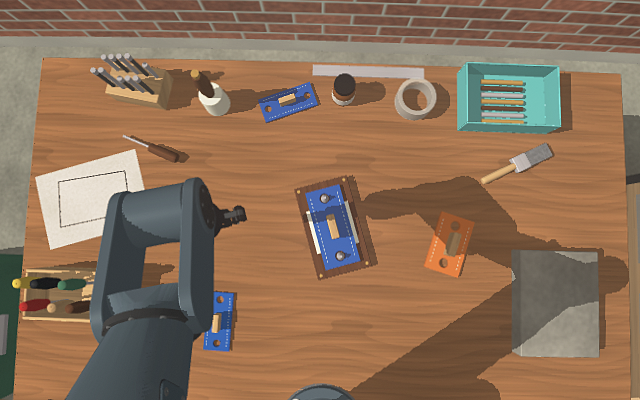

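Both dowels stand up through the holes, at top px (323,196) and (341,255). The plate lies level with its top at about 30 mm, the orange template is unmoved at (451,244), and the gripper is clear. I'll hand in.

```bash
python3 -c "
from station import manip
print(manip.sign_off())"
```

```text
the job is handed in; nothing more can be done
None
```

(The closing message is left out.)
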